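# Stand the toppled spice jar back in its rack and swing the retaining bar over

## Task

One spice jar has toppled forward and leans out over the front lip of the spice rack. Push it back up with the fingertips until it stands upright in its bay like the others, then push the rack's retaining bar over from behind and down in front of the jars until it rests on its stops. Push gently: do not pinch, lift or carry any jar, and leave the other three jars, the pepper mill and the salt shaker standing where they are.

Things in the scene. Friction and masses are not known exactly. Their poses are not given: they have to be found in the camera images.
- rack: wooden spice rack fixed to the worktop, 252 mm wide (its y), 84 mm deep, end panels 117 mm high; origin under it on the worktop, x to its back (away from the robot), z up. Jars stand on its deck at z = 10 mm, one to a bay: four bays, 54 mm wide, centred at y = -87, -29, 29 and 87 mm, parted by fins up to z = 35 mm. Back wall: inner face at x = 36 mm, top at z = 78 mm
- lip (a point): middle of the top edge of the rack's front lip, at rack x = -33 mm, z = 45 mm; the lip is 8 mm thick (x -37 to -29 mm) and runs along the rack's y
- fallen_jar: the toppled spice jar: glass, yellowish cap, 45 mm across, 107 mm tall, 0.08 to 0.16 kg; origin on its axis, 14 mm above the foot, z up the axis. Foot in one bay against the back wall, it leans about 45 degrees towards the robot over the lip. Follow the cap up and back in an arc about the foot (1 to 3 N; a level shove jams it); within 20 degrees of upright it rights itself
- jar_foot (a point): centre of the underside of the toppled jar's foot, which is about 43 mm across and turns on its front edge on the waxed, slippery deck
- jar_cap (a point): centre of the top of the toppled jar's cap, 107 mm up its axis from the foot; the cap is 45 mm across
- bar (a joint): angle of the rack's retaining bar (rad): 0 = open, folded 25 degrees behind the vertical; grows as the bar swings up, over the jars and down in front; 0.436 = straight up; 2.356 = closed on its stops, 20 degrees below level. Stiff hinge: stays where it is left, takes 1 to 2 N at the bar to move. It starts at 0 to 0.4 and cannot close while a jar leans out
- bar_mid (a point): middle of the retaining bar's wooden rod, 12 mm thick, which runs the whole width of the rack parallel to the rack's y, 56 mm from its hinge axis on two flat steel arms outside the end panels
- bar_hinge (a point): point on the bar's hinge axis in the middle of the rack's width, at rack x = 12 mm, z = 100 mm; the axis is parallel to the rack's y
- jar_a: spice jar with a white cap, 44 mm across, 101 mm tall, standing in one of the rack's bays; origin at the centre of its foot, z up its axis
- jar_b: spice jar with a dark cap, 43 mm across, 99 mm tall, standing in one of the rack's bays; origin at the centre of its foot, z up its axis
- jar_c: spice jar with a white cap, 44 mm across, 101 mm tall, standing in one of the rack's bays; origin at the centre of its foot, z up its axis
- pepper_mill: dark wooden pepper mill, 58 mm across, 160 mm tall, standing behind the right half of the rack; origin at the centre of its foot
- salt_shaker: glass salt shaker with a metal top, 44 mm across, 90 mm tall, standing beside the rack's left end; origin at the centre of its foot
Things that resemble listed ones, but are neither listed nor needed, are in the scene too. What is shaped like the jar_b but purple or yellow is not meant.

How it is judged (in metres and radians):
On the way, in this order (a step that is already met when the one before it is completed fails the run):
1. the toppled jar stands upright in its bay (angle between fallen_jar's own z axis and vertical below 0.06 rad and z of jar_foot in the frame of rack below 0.016 m and x of jar_foot in the frame of rack between -0.015 and 0.025 m), for 0.2 s.
2. the retaining bar is closed in front of the jars (value of joint bar above 2.28 rad), for 0.2 s.
At the end, for the whole second after the job is handed in: The toppled jar stands at rest in its bay: within 0.06 rad (3.5 degrees) of upright, foot on the deck (within 6 mm) between lip and back wall; the retaining bar is closed to within 0.076 rad of its stops (joint above 2.28); the other three jars stand upright on the deck (all of step 1 and value of joint bar above 2.28 rad and linear speed of fallen_jar below 0.01 m/s and angle between each of jar_a, jar_b, jar_c's own z axis and vertical below 0.06 rad and z of each of jar_a, jar_b, jar_c in the frame of rack below 0.016 m); the robot touches nothing.
It fails at once if the toppled jar is lifted (foot centre more than 55 mm above the worktop, or more than 30 mm while the jar is within 0.35 rad of upright) (height (world z) of jar_foot above 0.055 m or (height (world z) of jar_foot above 0.03 m and angle between fallen_jar's own z axis and vertical below 0.35 rad)).
It fails at once if a jar is pinched or pressed hard by the fingers (more than 20 N) (contact force between the fingers and fallen_jar above 20 N or contact force between the fingers and jar_a above 20 N or contact force between the fingers and jar_b above 20 N or contact force between the fingers and jar_c above 20 N).
It fails at once if another jar is lifted, tipped or moved by more than 30 mm (distance of any of jar_a, jar_b, jar_c from where it was at the start of the episode above 0.03 m or angle between any of jar_a, jar_b, jar_c's own z axis and vertical above 0.35 rad).
It fails at once if the pepper mill or the salt shaker is moved by more than 20 mm or tipped (distance of any of pepper_mill, salt_shaker from where it was at the start of the episode above 0.02 m or angle between any of pepper_mill, salt_shaker's own z axis and vertical above 0.35 rad).
It also fails if it takes over 67 s, if anything falls off the work surface, if the arm or the gripper's body presses on something with over 40 N, if the wrist force passes 120 N, or if a joint passes its speed limit or range.

## Robot

A 6-joint arm with a two-finger parallel gripper is mounted at the origin on a cart in front of the work surface, level with it; the furniture and walls round the work are solid. World frame = base frame: x ahead of the robot, y to its left, z up, the work surface at z = 0. Lengths are in m, angles in degrees, forces in N, time in s.
With the tool pointing down it reaches from about 0.225 to 0.875 m from the base axis. Payload 3.4 kg.
Tool frame: the origin (TCP) lies at the very end of the fingers, on their centre line; the grasp point (between the pads) lies 19 mm behind it; z points along the fingers, y is the line along which they close (so a half turn about z gives the same grasp; the last joint's range is limited). The gripper opens to 85 mm and grips with 20 to 120 N. Pads are 22 mm wide; open, the fingers measure 114 mm over their backs; the gripper's body (76 mm by 85 mm) begins 54 mm behind the grasp point. The pads swing forward as they close: fully open they stand 13 mm farther back than shut.
Start: joints at [-70.875, 15.808, 86.224, -0, 77.962, -6.933], TCP at [0.253, -0.517, 0.231] pointing down, gripper open.
Joint ranges: [-165.64, 165.64], [-43.16, 119.46], [12.63, 154.43], [-67.54, 247.53], [6.08, 155.33], [-154.97, 154.97]. Speed limits (degrees/s): [147.25, 147.25, 180, 180, 180, 180].

## Interface

Orientations are given as [roll, pitch, yaw] about the fixed x, y, z axes, in that order (R = Rz(yaw) Ry(pitch) Rx(roll)).
In Python, from rig import arm gives the robot as it stands.
- The arm moves only by the tool step_arm, never from a script. Its argument "increments" is a list of rows, each a list of 3 entries, a list of its own where there are three numbers: the shift along the tool's x, y, z in mm, then the turn, a rotation vector about the tool's x, y, z in degrees, then the opening, from -1 (shut) to 1 (fully open). A call has 1 to 5 rows; each row is the pose to reach, as a shift and turn from the pose commanded when the call began, along the tool's axes at that moment; what a row does not reach only later rows make up. A row lasts 1/10 s, in which the tool goes at most 50 mm and 8.59 degrees, less where a joint would pass 70% of its speed; a pose out of reach is approached as far as the arm can. A call with a gripper value outside its range is refused whole. The fingers move at their own pace and stop on an object; "squeeze" is the grip in N (left out, the last holds). Time passes only in rows, so rows that repeat a pose let the fingers close. It gives the time, the measured TCP pose, the force, the opening and the grip force at its end, in the units of the state.
- arm.get_obs(): the state, without advancing time (a new reading comes with each control period).
- arm.read_camera(name): name is "scene" or "top" or "wrist"; returns a dict with "img" (384x512x3 uint8, blue, green, red), "range_z" (384x512 float32, m along the optical axis (not along the pixel's ray), 0 where there is no reading), "fx", "fy", "cx", "cy" (pixels), "R" (3x3) and "t" (3): a world point X has camera coordinates R X + t. Camera axes: x right, y down, z forward; pixel columns grow to the right and rows downward; lengths in m; the calibration is good to about 2 mm. A picture is of the moment at which its call begins.
- arm.finish_job(): hands the job in; it is judged then, once.
The state is a dict: "time": time; "q": joint angles; "qd": joint speeds; "tau": joint torques, N m; "tool_pos": TCP position; "tool_rot": TCP orientation; "force": force on the tool from outside, world axes, zero at the start; "moment": the same for the moment, N m; "finger_gap": finger opening in m; "grasp_force": force on a finger pad.
Only numpy, scipy, OpenCV 4.12 (cv2) and the standard library are available. Lean on these libraries where they do the work, as an engineer would, in place of code of your own. Each camera call takes 0.05 s, during which the arm holds its last target. There are 200 camera calls.

## Working session

There is one attempt and no reset: what is moved stays moved. The work goes in short steps, Python scripts to look and compute and a tool call to move; the robot and the scene stay as the last step left them, time stands still between calls to the robot, and variables do not carry over. Pictures are saved under pics/ and viewed, at most 10 in all, crops included, and the job is handed in when it is done.

Besides the shell and the picture viewer there is one more tool, called after ">>>" as a command line: name --argument value ..., lists and objects as JSON in quotes. step_arm: Moves the arm, as the interface text tells. Its arguments: {"type":"object","properties":{"increments":{"type":"array"},"squeeze":{"type":"number"}},"required":["increments"]}

```bash
mkdir -p pics; cat > h.py <<'E'
import numpy as np, cv2
from rig import arm
def cam(n):
    c=arm.read_camera(n); return c
def pts(c):
    z=c["range_z"]; v,u=np.mgrid[:z.shape[0],:z.shape[1]]
    P=np.stack([(u-c["cx"])/c["fx"]*z,(v-c["cy"])/c["fy"]*z,z],-1)
    return (P-np.array(c["t"]).ravel())@np.array(c["R"])
E
python3 - <<'E'
from h import *
for n in("scene","top"):
    c=cam(n); np.savez(n+"0.npz",**c); cv2.imwrite(f"pics/{n}0.png",c["img"])
    print(n,c["fx"],c["R"],c["t"])
print(arm.get_obs())
E
```

```text
scene 375.9279446681538 [[-0.89668854 -0.44261917 -0.00615839]
 [-0.33223639  0.68213067 -0.65139599]
 [ 0.29252118 -0.58205328 -0.75871295]] [0.58387846 0.17031466 0.97914353]
top 464.6958275782873 [[-0.36025354 -0.93270911 -0.01646515]
 [-0.77875892  0.31041454 -0.54513977]
 [ 0.51356785 -0.18356615 -0.83818347]] [0.33605072 0.44955838 1.11360903]
{'time': 0.1, 'q': array([-7.08750090e+01,  1.58440905e+01,  8.62882712e+01,  6.19141675e-04,
        7.79618776e+01, -6.93169796e+00]), 'qd': array([ 0.11227914, -0.1060141 , -0.22922974, -0.04005024,  0.01847481,
        0.05895537]), 'tau': array([ 1.59475247e-03, -4.17701125e+01, -2.46404421e+01, -1.72944522e-05,
        5.80107022e-03, -2.52224758e-06]), 'tool_pos': array([ 0.25242775, -0.51610477,  0.23052317]), 'tool_rot': array([-1.79906523e+02, -1.19742567e-02,  2.60565496e+01]), 'force': array([ 0.71274219, -0.21663596,  0.69739377]), 'moment': array([-0.05700611, -0.01252949, -0.0079405 ]), 'grasp_force': 0.0, 'finger_gap': 0.08542413188291213}
```

View pics/scene0.png

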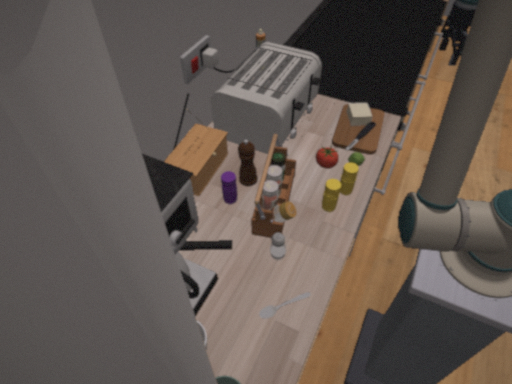

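View pics/top0.png

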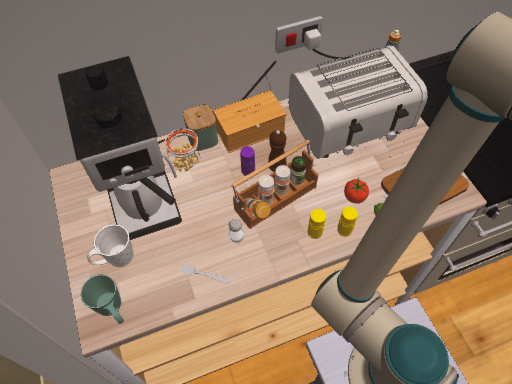

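The top view shows the rack at about (278,190). The toppled jar with its yellowish cap (262,209) is in the left bay, the salt shaker is at (236,230), the mill at (278,143), and two yellow decoy jars at (317,222) and (347,220). Next I'll enlarge and measure.

```bash
python3 - <<'E'
from h import *
c=dict(np.load("top0.npz")); s=dict(np.load("scene0.npz"))
P=pts(c)
a=cv2.resize(c["img"][130:250,210:340],None,fx=4.6,fy=4.6,interpolation=cv2.INTER_CUBIC)
cv2.imwrite("pics/crop0.png",a)
for n,p in(("cap",(209,262)),("salt",(224,235)),("mill",(135,278)),("w1",(183,265)),("w2",(172,283)),("dark",(160,299))):
    print(n,P[p].round(3))
# height map bands near the rack
Q=P[130:250,210:340].reshape(-1,3); col=c["img"][130:250,210:340].reshape(-1,3).astype(int)
hsv=cv2.cvtColor(c["img"],cv2.COLOR_BGR2HSV)[130:250,210:340].reshape(-1,3)
wood=(hsv[:,0]<16)&(hsv[:,1]>110)&(hsv[:,2]>40)
for lo,hi in((.038,.05),(.07,.084),(.105,.122),(.125,.18)):
    m=wood&(Q[:,2]>lo)&(Q[:,2]<hi)
    p=Q[m]; 
    r=cv2.minAreaRect((p[:,:2]*1000).astype(np.float32)); print(lo,hi,m.sum(),p.mean(0).round(3),r)
E
```

```text
cap [0.49  0.141 0.103]
salt [0.482 0.223 0.088]
mill [0.675 0.018 0.151]
w1 [0.56  0.104 0.111]
w2 [0.578 0.042 0.108]
dark [ 0.596 -0.015  0.113]
0.038 0.05 455 [0.619 0.066 0.044] ((681.2943115234375, 96.60198974609375), (334.4229736328125, 243.6552734375), 12.133307456970215)
0.07 0.084 376 [0.612 0.091 0.076] ((663.54541015625, 100.54620361328125), (303.3812255859375, 246.494384765625), 16.899215698242188)
0.105 0.122 166 [0.602 0.047 0.114] ((571.1429443359375, 69.95514678955078), (136.17678833007812, 236.71974182128906), 39.58192443847656)
0.125 0.18 544 [0.616 0.057 0.152] ((590.5465087890625, 70.90064239501953), (116.38729095458984, 239.14662170410156), 39.983154296875)
```

View pics/crop0.png

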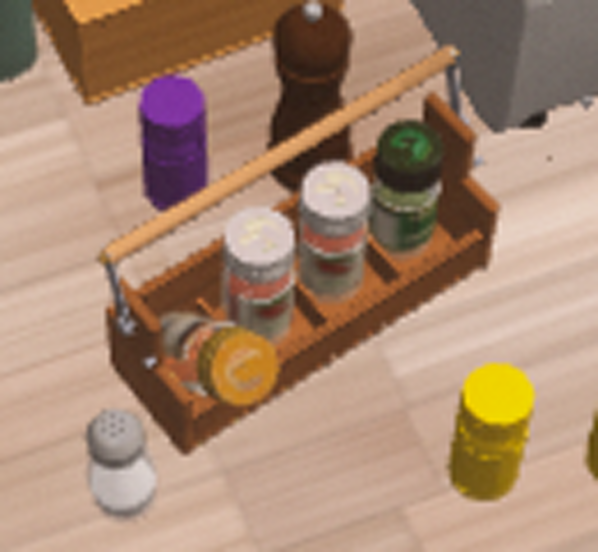

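The crop shows the rack end panels, the rod from (103,257) to (453,52), the leaning cap at (238,367), the upright jars to its right, and the salt shaker at (118,460). Next I'll work out the rack frame.

```bash
python3 - <<'E'
from h import *
c=dict(np.load("top0.npz")); P=pts(c)
img=c["img"]; hsv=cv2.cvtColor(img,cv2.COLOR_BGR2HSV)
def full(u,v): return 210+u/4.6,130+v/4.6
# rod: points z .13-.18 near line between ends
A=np.array(full(103,257)); B=np.array(full(453,52)); d=(B-A)/np.linalg.norm(B-A)
v,u=np.mgrid[:384,:512]; uv=np.stack([u,v],-1)-A
al=uv@d; pe=np.abs(uv@np.array([-d[1],d[0]]))
m=(al>1)&(al<np.linalg.norm(B-A)-1)&(pe<2)&(hsv[...,1]>60)
z=P[m]; z=z[(z[:,2]>.12)&(z[:,2]<.175)]
mid=np.median(z,0); z=z[np.abs(z[:,2]-mid[2])<.012]
t=np.linalg.svd(z-z.mean(0),full_matrices=False)[2][0]; t*=np.sign(t[1])
q=(z-z.mean(0))@t; print("rod",len(z),z.mean(0).round(4),t.round(3),q.min(),q.max(),"mid",(z.mean(0)+t*(q.min()+q.max())/2).round(4))
yaw=np.arctan2(-t[0],t[1]); print("yaw",np.degrees(yaw))
# rack y axis=t direction; x axis
ex=np.array([np.cos(yaw),np.sin(yaw)]); ey=np.array([-ex[1],ex[0]])
# rack wood points in rotated coordinates
sub=np.zeros(m.shape,bool); sub[130:250,210:340]=1
w=sub&(hsv[...,0]<14)&(hsv[...,1]>130)&(P[...,2]>.03)&(P[...,2]<.125)
Q=P[w]; a=Q[:,:2]@ex; b=Q[:,:2]@ey
for lo,hi in((.03,.04),(.041,.049),(.05,.07),(.072,.082),(.1,.122)):
    k=(Q[:,2]>lo)&(Q[:,2]<hi)&(a<.62)&(a>.4); print(lo,k.sum(),np.percentile(a[k],[1,10,50,90,99]).round(4),np.percentile(b[k],[0,2,50,98,100]).round(4))
# caps: circles by colour
for n,(uu,vv),r in(("cap",(238,367),6),("w1",(258,235),6),("w2",(334,190),6),("dk",(410,148),5),("salt",(118,435),4),("mill",(312,25),5)):
    x,y=full(uu,vv); k=(np.hypot(u-x,v-y)<r)&(P[...,2]>.07); p=np.median(P[k],0); print(n,p.round(4),(p[:2]@ex).round(4),(p[:2]@ey).round(4))
    if n=="cap":
        p=P[k]; nn=np.linalg.svd(p-p.mean(0),full_matrices=False)[2][2]; print("normal",nn*np.sign(nn[2]), p.mean(0))
E
```

```text
rod 339 [0.5855 0.078  0.1575] [-0.242  0.97   0.   ] -0.12830500521119367 0.12150710935313076 mid [0.5863 0.0747 0.1575]
yaw 13.985760441883532
0.03 190 [0.5229 0.5242 0.5344 0.5939 0.5993] [-0.1861 -0.1852 -0.0693  0.0538  0.0546]
0.041 212 [0.5224 0.5241 0.5282 0.5936 0.5991] [-0.1874 -0.1843 -0.0752  0.0535  0.0538]
0.05 219 [0.5219 0.5287 0.5596 0.5982 0.6002] [-0.1881 -0.1861 -0.0096  0.0537  0.0544]
0.072 187 [0.5234 0.5338 0.5677 0.6014 0.6049] [-0.19   -0.1881 -0.0195  0.0531  0.0542]
0.1 118 [0.551  0.5532 0.5679 0.5875 0.5933] [-0.1922 -0.1911 -0.183   0.0532  0.0542]
cap [0.4891 0.1424 0.101 ] 0.509 0.02
normal [-0.69170219 -0.1796145   0.69949032] [0.48918029 0.14239905 0.10107962]
w1 [0.5647 0.0995 0.1113] 0.572 -0.04
w2 [0.5782 0.044  0.1111] 0.5717 -0.097
dk [ 0.5899 -0.0131  0.1101] 0.5693 -0.1553
salt [0.4808 0.2217 0.0871] 0.5201 0.0989
mill [0.6757 0.0194 0.1477] 0.6604 -0.1445
```

```bash
cat >> h.py <<'E'
from scipy.spatial.transform import Rotation as Ro
YAW=14.0
ex=np.array([np.cos(np.radians(YAW)),np.sin(np.radians(YAW)),0]); ey=np.array([-ex[1],ex[0],0]); ez=np.array([0,0,1.])
O=.562*ex-.068*ey   # rack origin
def w(x,y,z): return O+(x*ex+y*ey+z*ez)/1000
def toolR(th): # th = forward tilt
    return Ro.from_euler("xyz",[180,0,YAW],degrees=True)*Ro.from_rotvec([0,th,0],degrees=True)
def st(p=True):
    o=arm.get_obs(); R=Ro.from_euler("xyz",o["tool_rot"],degrees=True); q=np.array(o["tool_pos"])-O
    if p: print("t",round(o["time"],2),"rack xyz",(np.array([q@ex,q@ey,q[2]])*1000).round(1),"th",(toolR(0).inv()*R).as_rotvec(degrees=True).round(1),"F",np.round(o["force"],1),"q",np.round(o["q"],0))
    return np.array(o["tool_pos"]),R
def plan(*tg): # each (x,y,z,th) rack mm; relative to the present pose
    p,R=st()
    for x,y,z,th in tg:
        print((x,y,z,th),"shift",(R.inv().apply(w(x,y,z)-p)*1000).round(0),"turn",(R.inv()*toolR(th)).as_rotvec(degrees=True).round(1))
E
python3 - <<'E'
from h import *
c=dict(np.load("top0.npz")); P=pts(c)
for n,(u,v) in dict(purple=(248,153),y1=(317,214),y2=(348,212),cap=(262,210)).items():
    q=P[v,u]-O; print(n,(np.array([q@ex,q@ey,q[2]])*1000).round(0))
plan((-120,88,210,45),(-120,88,60,45))
E
```

```text
purple [127.   8. 101.]
y1 [-149.  -25.  100.]
y2 [-194.  -95.  103.]
cap [-55.  88. 103.]
t 0.1 rack xyz [-441.9 -493.8  230.5] th [  0.1   0.  -12.1] F [ 0.7 -0.2  0.7] q [-71.  16.  86.   0.  78.  -7.]
(-120, 88, 210, 45) shift [ 436. -502.   21.] turn [-4.8 44.8 11.4]
(-120, 88, 60, 45) shift [ 436. -501.  171.] turn [-4.8 44.8 11.4]
```

>>> step_arm --increments '[[[30,-35,0],[0,0,3],-1],[[60,-70,0],[0,0,6],-1],[[90,-104,0],[0,0,9],-1],[[120,-139,0],[0,0,12],-1],[[150,-174,0],[0,0,12],-1]]'

```text
time: 0.6
tool_pos: [0.3109, -0.2924, 0.2309]
tool_rot: [-180.0, -0.0, 14.0]
force: [1.1, 0.2, -0.2]
finger_gap: 0.0122
grasp_force: 0.0
```

```bash
python3 -c "
from h import *
plan((-120,88,210,45))"
```

```text
t 0.6 rack xyz [-331.1 -290.9  230.9] th [0. 0. 0.] F [ 1.1  0.2 -0.2] q [-53.   3. 103.   0.  75.  23.]
(-120, 88, 210, 45) shift [ 211. -379.   21.] turn [-0.  45.  -0.1]
```

>>> step_arm --increments '[[[23,-42,2],[0,5,0],-1],[[46,-84,4],[0,10,0],-1],[[69,-126,6],[0,15,0],-1],[[92,-168,8],[0,20,0],-1],[[115,-210,10],[0,25,0],-1]]'

```text
time: 1.1
tool_pos: [0.3715, -0.0611, 0.2213]
tool_rot: [-180.0, -25.2, 14.0]
force: [0.2, 1.1, 0.1]
finger_gap: 0.0004
grasp_force: 0.0
```

```bash
python3 -c "
from h import *
plan((-120,88,210,45))"
```

```text
t 1.1 rack xyz [-216.4  -81.1  221.3] th [ 0.  25.2  0. ] F [0.2 1.1 0.1] q [-41. -13. 123.  24.  58.  24.]
(-120, 88, 210, 45) shift [  82. -169.   51.] turn [ 0.  19.8 -0. ]
```

>>> step_arm --increments '[[[20,-42,12],[0,5,0],-1],[[41,-84,25],[0,10,0],-1],[[61,-126,38],[0,15,0],-1],[[82,-169,51],[0,20,0],-1],[[82,-169,51],[0,20,0],-1]]'

```text
time: 1.6
tool_pos: [0.4202, 0.1285, 0.2076]
tool_rot: [-179.8, -44.9, 14.3]
force: [0.5, -0.0, 0.8]
finger_gap: -0.0001
grasp_force: 0.0
```

```bash
python3 -c "
from h import *
plan((-120,88,130,45),(-120,88,60,45))
c=cam('top'); np.savez('top1.npz',**c)
cv2.imwrite('pics/t1.png',cv2.resize(c['img'][90:290,170:400],None,fx=3,fy=3))"
```

```text
t 1.6 rack xyz [-123.2   91.1  207.6] th [ 0.3 44.9 -0.4] F [ 0.5 -0.   0.8] q [ -2. -14. 137.  43.  17.  37.]
(-120, 88, 130, 45) shift [-52.   3.  57.] turn [-0.4  0.1  0.2]
(-120, 88, 60, 45) shift [-102.    3.  107.] turn [-0.4  0.1  0.2]
```

View pics/t1.png

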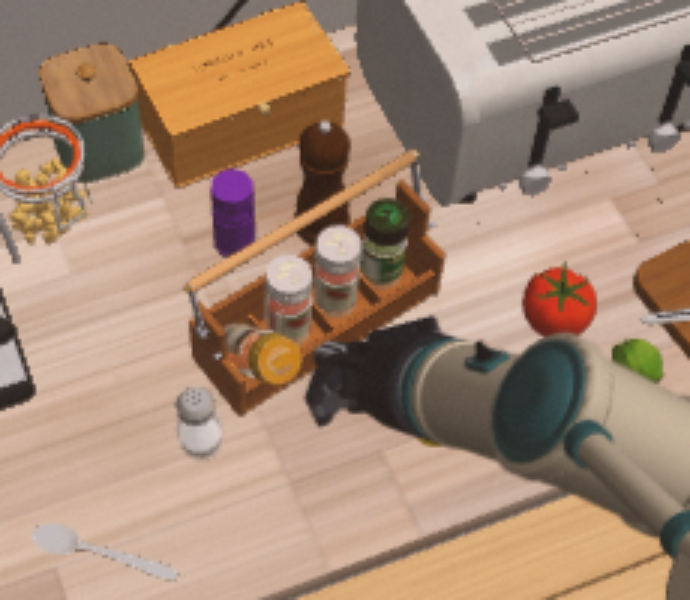

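The view shows the shut gripper at about (330,370), in front of the leaning cap (275,358), with everything else untouched. q5 is low, so I'll fit the arm geometry to check wrist limits along the push.

```bash
cat > kin.py <<'E'
from h import *
from scipy.optimize import lsq_linear
D=[((-70.875,15.808,86.224),(0.253,-0.517,0.231),(180,0,26.06)),]
import json,os
D+=[tuple(map(tuple,d)) for d in json.load(open("d.json"))] if os.path.exists("d.json") else []
def fit(D):
    A=[];B=[]
    for q,p,rot in D:
        q1,q2,q3=np.radians(q[:3]); z=Ro.from_euler("xyz",rot,degrees=True).as_matrix()[:,2]
        s2,c2,s,c=np.sin(q2),np.cos(q2),np.sin(q2+q3),np.cos(q2+q3)
        hx=np.array([np.cos(q1),np.sin(q1),0]); up=np.array([0,0,1.])
        cols=[hx,up,s2*hx+c2*up,s*hx+c*up,c*hx-s*up,z]
        A.append(np.stack(cols,1)); B.append(p)
    A=np.vstack(A);B=np.hstack(B); k=np.linalg.lstsq(A,B,rcond=None); return k[0],A@k[0]-B,k[3]
E
python3 - <<'E'
from h import *
import json
o=arm.get_obs()
d=[[list(o["q"]),list(o["tool_pos"]),list(o["tool_rot"])]]
json.dump(d,open("d.json","w"))
from kin import *
D+=[((-53,3,103),(0.3109,-0.2924,0.2309),(180,0,14)),((-41,-13,123),(.3715,-.0611,.2213),(-180,-25.2,14))]
k,r,s=fit(D); print(k.round(3),np.abs(r).max(),s.round(3))
E
```

```text
[-0.256  0.701  0.65   0.751  0.351  0.584] 0.06845213624746194 [3.91  2.835 0.723 0.343 0.17  0.072]
```

```bash
sed -i 's/cols=\[hx,/cols=[np.array([-hx[1],hx[0],0]),hx,/' kin.py
python3 - <<'E'
from kin import *
D+=[((-53,3,103),(0.3109,-0.2924,0.2309),(180,0,14)),((-41,-13,123),(.3715,-.0611,.2213),(-180,-25.2,14))]
k,r,s=fit(D); print(k.round(3),np.abs(r).max(),s.round(3))
E
```

```text
[0.071 0.001 0.108 0.639 0.414 0.044 0.361] 0.0019948678147968524 [3.911 2.835 2.014 0.692 0.321 0.16  0.063]
```

```bash
cat >> kin.py <<'E'
K=np.array([0.071,0.001,0.108,0.639,0.414,0.044,0.361])
from scipy.optimize import least_squares
def ik(p,R,q0=(0,-10,130)):
    z=R.as_matrix()[:,2]
    def wr(q):
        q1,q2,q3=np.radians(q); h=np.array([np.cos(q1),np.sin(q1),0]);l=np.array([-h[1],h[0],0]);u=np.array([0,0,1.])
        f=np.sin(q2+q3)*h+np.cos(q2+q3)*u; g=np.cos(q2+q3)*h-np.sin(q2+q3)*u
        return K[0]*l+K[1]*h+K[2]*u+K[3]*(np.sin(q2)*h+np.cos(q2)*u)+K[4]*f+K[5]*g+K[6]*z,f
    s=least_squares(lambda q:(wr(q)[0]-p)*100,q0)
    return s.x.round(0),np.degrees(np.arccos(wr(s.x)[1]@z)).round(0),round(s.cost,3)
E
python3 - <<'E'
from kin import *
def tr(yaw,th): return Ro.from_euler("xyz",[180,0,yaw],degrees=True)*Ro.from_rotvec([0,th,0],degrees=True)
for (x,z,th) in((-120,208,45),(-120,60,45),(-56,60,45),(-35,85,30),(-10,95,15)):
  for yaw in(14,29,-1):
    for dt in(0,-15,15): print((x,z,th+dt),yaw,*ik(w(x,88,z),tr(yaw,th+dt)))
E
```

```text
(-120, 208, 45) 14 [ -2. -13. 137.] 17.0 0.0
(-120, 208, 30) 14 [  3.  -9. 125.] 35.0 0.0
(-120, 208, 60) 14 [-10. -11. 151.] 27.0 0.0
(-120, 208, 45) 29 [-20. -12. 136.] 38.0 0.0
(-120, 208, 30) 29 [ -7.  -9. 124.] 42.0 0.0
(-120, 208, 60) 29 [-37.  -8. 150.] 52.0 0.0
(-120, 208, 45) -1 [ 18. -10. 135.] 18.0 0.0
(-120, 208, 30) -1 [ 13.  -8. 124.] 35.0 0.0
(-120, 208, 60) -1 [ 25.  -5. 148.] 30.0 0.0
(-120, 60, 45) 14 [ -2.  13. 157.] 35.0 0.0
(-120, 60, 30) 14 [  3.   6. 141.] 7.0 0.0
(-120, 60, 60) 14 [ -3.  41. 174.] 94.0 11.563
(-120, 60, 45) 29 [-20.  13. 155.] 38.0 0.0
(-120, 60, 30) 29 [ -7.   6. 141.] 19.0 0.0
(-120, 60, 60) 29 [-33.  46. 174.] 83.0 5.196
(-120, 60, 45) -1 [ 18.  14. 153.] 33.0 0.0
(-120, 60, 30) -1 [ 13.   7. 140.] 8.0 0.0
(-120, 60, 60) -1 [ 27.  50. 174.] 100.0 1.421
(-56, 60, 45) 14 [  2.  15. 149.] 29.0 0.0
(-56, 60, 30) 14 [  5.  10. 134.] 7.0 0.0
(-56, 60, 60) 14 [ -2.  58. 176.] 112.0 0.0
(-56, 60, 45) 29 [-12.  16. 147.] 33.0 0.0
(-56, 60, 30) 29 [ -3.  11. 134.] 18.0 0.0
(-56, 60, 60) 29 [-22.  74. 184.] 115.0 0.0
(-56, 60, 45) -1 [ 17.  16. 146.] 
[... 165 characters left out ...]
 117.] 35.0 0.0
(-35, 85, 45) 14 [  3.  11. 144.] 21.0 0.0
(-35, 85, 30) 29 [ -2.  10. 129.] 21.0 0.0
(-35, 85, 15) 29 [  4.  13. 117.] 37.0 0.0
(-35, 85, 45) 29 [-10.  12. 142.] 29.0 0.0
(-35, 85, 30) -1 [ 13.  10. 129.] 14.0 0.0
(-35, 85, 15) -1 [ 10.  13. 117.] 36.0 0.0
(-35, 85, 45) -1 [ 17.  13. 141.] 21.0 0.0
(-10, 95, 15) 14 [  8.  14. 114.] 38.0 0.0
(-10, 95, 0) 14 [  9.  20. 102.] 59.0 0.0
(-10, 95, 30) 14 [  6.  10. 126.] 14.0 0.0
(-10, 95, 15) 29 [  5.  14. 113.] 40.0 0.0
(-10, 95, 0) 29 [  9.  20. 102.] 59.0 0.0
(-10, 95, 30) 29 [ -1.  10. 126.] 22.0 0.0
(-10, 95, 15) -1 [ 11.  14. 113.] 38.0 0.0
(-10, 95, 0) -1 [  9.  20. 102.] 59.0 0.0
(-10, 95, 30) -1 [ 13.  11. 125.] 16.0 0.0
```

```bash
python3 - <<'E'
from kin import *
def tr(yaw,th): return Ro.from_euler("xyz",[180,0,yaw],degrees=True)*Ro.from_rotvec([0,th,0],degrees=True)
for (x,z,th) in((-160,150,45),(-130,110,45),(-77,53,45),(-63,67,45),(-63,67,40),(-77,53,40),(-130,110,40),(-160,150,40),(-45,85,35),(-28,98,25),(-15,104,20)):
  print((x,z,th),*ik(w(x,88,z),tr(25,th)))
p,R=st()
for x,z,th in((-160,140,42),(-135,112,42),(-80,53,42)):
  print((x,z),"shift",(R.inv().apply(w(x,86,z)-p)*1000).round(0),"turn",(R.inv()*tr(25,th)).as_rotvec(degrees=True).round(1))
E
```

```text
(-160, 150, 45) [-24. -11. 147.] 34.0 0.0
(-130, 110, 45) [-18.   0. 150.] 29.0 0.0
(-77, 53, 45) [-10.  16. 151.] 35.0 0.0
(-63, 67, 45) [ -9.  14. 148.] 31.0 0.0
(-63, 67, 40) [ -6.  11. 143.] 22.0 0.0
(-77, 53, 40) [ -7.  13. 146.] 24.0 0.0
(-130, 110, 40) [-13.  -1. 145.] 23.0 0.0
(-160, 150, 40) [-18. -11. 143.] 30.0 0.0
(-45, 85, 35) [ -3.   9. 135.] 16.0 0.0
(-28, 98, 25) [  2.   9. 124.] 26.0 0.0
(-15, 104, 20) [  4.  11. 117.] 33.0 0.0
t 1.65 rack xyz [-123.3   91.3  207.2] th [ 0.3 44.8 -0.4] F [-0.6 -1.1 -0.9] q [ -2. -14. 137.  43.  17.  37.]
(-160, 140) shift [-73.   5.  22.] turn [ 7.1 -2.8 -7.7]
(-135, 112) shift [-75.   5.  59.] turn [ 7.1 -2.8 -7.7]
(-80, 53) shift [-78.   6. 140.] turn [ 7.1 -2.8 -7.7]
```

>>> step_arm --increments '[[[-25,2,7],[2.4,-1,-2.6],-1],[[-50,4,15],[4.8,-2,-5.2],-1],[[-73,5,22],[7,-3,-7.7],-1],[[-75,5,40],[7,-3,-7.7],-1],[[-75,5,59],[7,-3,-7.7],-1]]'

```text
time: 2.15
tool_pos: [0.4099, 0.1159, 0.1236]
tool_rot: [179.8, -42.2, 24.3]
force: [-0.3, 1.2, 1.1]
finger_gap: -0.0
grasp_force: 0.0
```

```bash
cat >> h.py <<'E'
def plan2(yaw,*tg):
    p,R=st()
    for x,y,z,th in tg:
        T=Ro.from_euler("xyz",[180,0,yaw],degrees=True)*Ro.from_rotvec([0,th,0],degrees=True)
        print((x,y,z,th),"shift",(R.inv().apply(w(x,y,z)-p)*1000).round(0),"turn",(R.inv()*T).as_rotvec(degrees=True).round(1))
E
python3 -c "
from h import *
plan2(25,(-80,86,53,42),(-63,86,67,42))"
```

```text
t 2.15 rack xyz [-136.2   81.3  123.6] th [ 3.6 42.1 -9.7] F [-0.3  1.2  1.1] q [-17.  -3. 146.  84.  26. -27.]
(-80, 86, 53, 42) shift [-6.  5. 90.] turn [ 0.7 -0.2 -0.5]
(-63, 86, 67, 42) shift [16.  8. 91.] turn [ 0.7 -0.2 -0.5]
```

>>> step_arm --increments '[[[-2,1,25],[0.5,0,-0.5],-1],[[-4,3,50],[0.5,0,-0.5],-1],[[-6,4,70],[0.5,0,-0.5],-1],[[-6,5,90],[0.5,0,-0.5],-1],[[-6,5,90],[0.5,0,-0.5],-1]]'

```text
time: 2.65
tool_pos: [0.4641, 0.1353, 0.051]
tool_rot: [-179.8, -42.0, 24.8]
force: [-0.3, 0.1, -0.2]
finger_gap: -0.0002
grasp_force: 0.0
```

```bash
python3 -c "
from h import *
plan2(25,(-63,86,67,42),(-45,86,85,34),(-28,86,98,25))
for n in('scene','top'):
  c=cam(n); np.savez(n+'2.npz',**c)
  v,u=((130,210) if n=='top' else (110,220)); cv2.imwrite('pics/%s2.png'%n,cv2.resize(c['img'][v:v+130,u:u+130],None,fx=4,fy=4))
a=cv2.imread('pics/scene2.png');b=cv2.imread('pics/top2.png');cv2.imwrite('pics/m2.png',cv2.resize(np.hstack([a,b]),(800,400)))
"
```

```text
t 2.65 rack xyz [-78.9  87.   51. ] th [  4.1  41.8 -10.3] F [-0.3  0.1 -0.2] q [ -9.  16. 147. 130.  29. -71.]
(-63, 86, 67, 42) shift [22.  4. -2.] turn [-0.   0.  -0.2]
(-45, 86, 85, 34) shift [47.  7. -3.] turn [-0.1 -8.  -0.2]
(-28, 86, 98, 25) shift [69. 10. -2.] turn [ -0.1 -17.   -0.2]
```

View pics/m2.png

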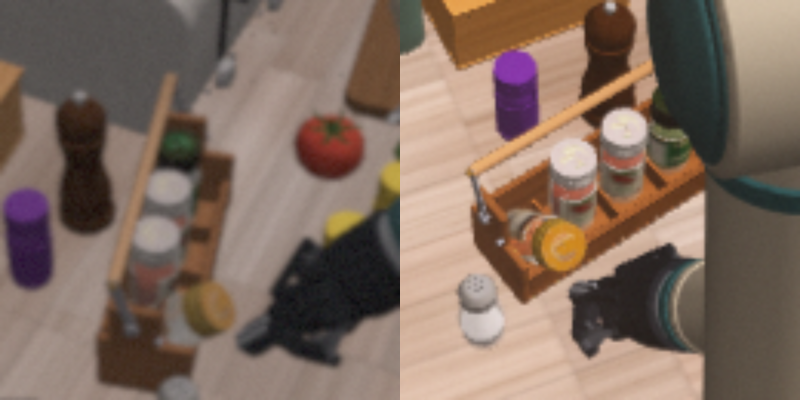

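The left half (scene) shows the fingertip at (245,345), just in front of and below the leaning cap (210,305). The right half (top) shows it at (585,325), next to the cap (560,245) and clear of the shaker. Now a gentle approach along tool x.

>>> step_arm --increments '[[[5,1,0],[0,0,0],-1],[[10,2,0],[0,0,0],-1],[[15,3,0],[0,0,0],-1],[[19,4,0],[0,0,0],-1],[[22,4,0],[0,0,0],-1]]'

```text
time: 3.25
tool_pos: [0.4787, 0.1386, 0.0692]
tool_rot: [179.9, -42.2, 25.1]
force: [-0.9, 0.1, 0.2]
finger_gap: -0.0003
grasp_force: 0.3
```

```bash
python3 -c "
from h import *
plan2(25,(-54,86,76,39),(-45,86,85,34),(-28,86,98,25))
c=cam('top'); P=pts(c); h=cv2.cvtColor(c['img'],cv2.COLOR_BGR2HSV)
m=(h[...,0]>12)&(h[...,0]<28)&(h[...,1]>120)&(P[...,2]>.08); m[:150]=0;m[:,:230]=0;m[250:]=0;m[:,300:]=0
p=P[m]-O; print('cap',m.sum(),np.median(np.stack([p@ex,p@ey,p[:,2]],1),0).round(3))
"
```

```text
t 3.25 rack xyz [-64.   86.7  69.2] th [  3.9  42.1 -10.5] F [-0.9  0.1  0.2] q [ -8.  13. 144. 123.  25. -61.]
(-54, 86, 76, 39) shift [12.  3.  1.] turn [ 0.1 -3.2  0. ]
(-45, 86, 85, 34) shift [24.  4.  1.] turn [ 0.1 -8.2  0. ]
(-28, 86, 98, 25) shift [45.  8.  2.] turn [  0.1 -17.2   0. ]
cap 515 [0.021 0.077 0.153]
```

```bash
cat >> h.py <<'E'
def cap():
    c=cam('top'); P=pts(c)-O; P=np.stack([P@ex,P@ey,P[...,2]],-1)*1000
    h=cv2.cvtColor(c['img'],cv2.COLOR_BGR2HSV)
    m=(h[...,0]>12)&(h[...,0]<28)&(h[...,1]>110)&(P[...,2]>75)&(P[...,2]<135)&(P[...,0]<40)&(P[...,0]>-85)&(abs(P[...,1]-87)<30)
    p=P[m]; print('cap',m.sum(),p.mean(0).round(0),p.min(0).round(0),p.max(0).round(0)); return c,P
E
python3 -c "
from h import *
cap(); plan2(25,(-57,86,72,38),(-52,86,78,33),(-46,86,83,28),(-40,86,88,24),(-25,86,95,15))"
```

```text
cap 251 [-43.  90. 104.] [-64.  65.  76.] [ 29. 117. 120.]
t 3.35 rack xyz [-63.5  86.9  69. ] th [  4.   42.1 -10.5] F [-0.7 -0.7 -0.2] q [ -8.  13. 144. 123.  25. -61.]
(-57, 86, 72, 38) shift [7. 2. 2.] turn [ 0.1 -4.2  0.1]
(-52, 86, 78, 33) shift [14.  3.  1.] turn [ 0.1 -9.2  0.1]
(-46, 86, 83, 28) shift [22.  4.  1.] turn [  0.1 -14.2   0.1]
(-40, 86, 88, 24) shift [30.  5.  1.] turn [  0.1 -18.2   0.1]
(-25, 86, 95, 15) shift [45.  8.  6.] turn [  0.1 -27.2   0. ]
```

>>> step_arm --increments '[[[4,1,1],[0,-2,0],-1],[[7,2,1],[0,-4,0],-1],[[10,2,1],[0,-6,0],-1],[[14,3,1],[0,-9,0],-1],[[14,3,1],[0,-9,0],-1]]'

```text
time: 3.85
tool_pos: [0.4891, 0.1415, 0.0762]
tool_rot: [-179.9, -33.2, 25.0]
force: [-1.0, 1.0, -0.1]
finger_gap: 0.0001
grasp_force: 0.2
```

```bash
python3 -c "
from h import *
cap(); plan2(25,(-46,86,83,28),(-40,86,88,24),(-25,86,95,15))"
```

```text
cap 246 [-31.  90. 111.] [-53.  65.  75.] [ 38. 116. 126.]
t 3.9 rack xyz [-51.5  86.1  77.3] th [  3.1  33.1 -10.7] F [0.3 0.2 1.2] q [ -2.  10. 134.  68.  16.  -1.]
(-46, 86, 83, 28) shift [ 8.  1. -2.] turn [ 0.  -5.2  0.1]
(-40, 86, 88, 24) shift [15.  2. -3.] turn [ 0.  -9.2  0.1]
(-25, 86, 95, 15) shift [31.  5. -1.] turn [  0.  -18.2   0.1]
```

>>> step_arm --increments '[[[4,0,-1],[0,-2.5,0],-1],[[8,1,-2],[0,-5,0],-1],[[12,1,-2],[0,-7,0],-1],[[15,2,-3],[0,-9,0],-1],[[15,2,-3],[0,-9,0],-1]]'

```text
time: 4.4
tool_pos: [0.503, 0.1446, 0.0884]
tool_rot: [179.9, -24.5, 25.2]
force: [0.5, -0.8, 0.5]
finger_gap: 0.0001
grasp_force: 0.0
```

```bash
python3 -c "
from h import *
cap(); plan2(25,(-33,86,93,20),(-25,86,95,15),(-18,86,97,12))"
```

```text
cap 249 [ -0.  86. 114.] [-29.  62.  76.] [ 38. 117. 123.]
t 4.45 rack xyz [-40.5  87.3  87.4] th [  2.4  24.3 -11. ] F [-0.4  0.1 -0.7] q [  2.  10. 124.  23.  25.  47.]
(-33, 86, 93, 20) shift [ 9.  3. -2.] turn [-0.1 -4.4  0.1]
(-25, 86, 95, 15) shift [17.  4. -1.] turn [-0.1 -9.4  0.1]
(-18, 86, 97, 12) shift [24.  6.  0.] turn [ -0.1 -12.4   0.1]
```

The cap moved well past the finger, so the jar may have righted itself. I'll check.

```bash
python3 -c "
from h import *
c,P=cap()
st()
m=(abs(P[...,1]-87)<24)&(P[...,2]>100)&(P[...,2]<126)&(P[...,0]<40)&(P[...,0]>-60)
p=P[m]; print(len(p),np.median(p,0).round(1)); q=p[abs(p[:,2]-np.median(p[:,2]))<3]; print(len(q),q.min(0).round(0),q.max(0).round(0)); A=np.c_[q[:,:2],np.ones(len(q))]; print(np.degrees(np.linalg.lstsq(A,q[:,2],rcond=None)[0][:2]).round(1))
cv2.imwrite('pics/t3.png',cv2.resize(c['img'][120:250,200:340],None,fx=4,fy=4))"
```

```text
cap 239 [ 10.  87. 115.] [-21.  62.  77.] [ 37. 115. 123.]
t 4.5 rack xyz [-41.9  87.6  86.5] th [  2.5  24.2 -10.9] F [-0.   0.2  0.1] q [  2.  10. 125.  23.  25.  47.]
225 [  9.4  86.4 116.9]
138 [ -9.  64. 114.] [ 36. 105. 120.]
[1.1 1.5]
```

View pics/t3.png

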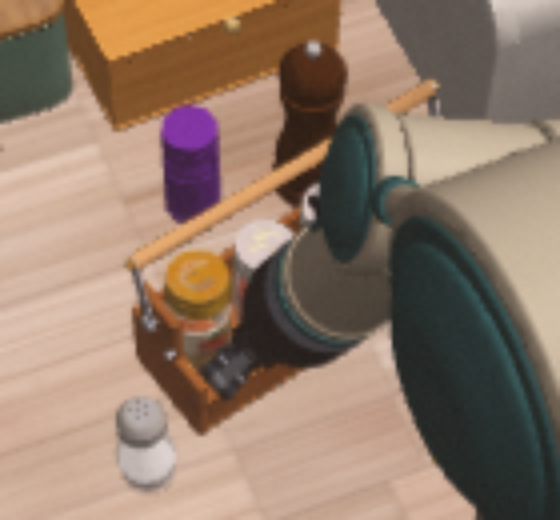

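The view shows the jar upright in its bay (cap at (197,285), 12 mm behind the rack's x origin, top level), and the shaker and other jars standing. Next I'll retreat and go over behind the bar.

>>> step_arm --increments '[[[-5,0,-15],[0,0,0],-1],[[-5,0,-50],[0,0,0],-1],[[-5,0,-90],[0,0,0],-1],[[-5,0,-130],[0,0,0],-1],[[-5,0,-155],[0,0,0],-1]]'

```text
time: 5.0
tool_pos: [0.4373, 0.1161, 0.2274]
tool_rot: [-179.8, -24.4, 25.1]
force: [1.0, 0.0, 0.4]
finger_gap: 0.0003
grasp_force: 0.0
```

```bash
python3 -c "
from h import *
plan2(14,(-30,40,240,10),(60,0,240,0))"
```

```text
t 5.0 rack xyz [-109.7   74.9  227.4] th [  2.5  24.3 -10.9] F [1.  0.  0.4] q [ -3.  -7. 117.  15.  49.  53.]
(-30, 40, 240, 10) shift [70. 50. 18.] turn [ -3.5 -14.3  10.6]
(60, 0, 240, 0) shift [144. 106.  51.] turn [ -2.5 -24.3  10.9]
```

>>> step_arm --increments '[[[29,21,8],[-0.5,-6,3],-1],[[58,42,16],[-1,-12,6],-1],[[87,64,28],[-2,-18,9],-1],[[116,85,40],[-2.5,-24,11],-1],[[144,106,51],[-2.5,-24.3,11],-1]]'

```text
time: 5.5
tool_pos: [0.6239, 0.0858, 0.2359]
tool_rot: [-179.7, 0.3, 14.1]
force: [0.1, 0.1, -0.7]
finger_gap: -0.0
grasp_force: 0.0
```

```bash
python3 -c "
from h import *
c,P=cap()
m=(abs(P[...,1])<110)&(P[...,2]>135)&(P[...,2]<175)&(P[...,0]<40)&(P[...,0]>-20)
h=cv2.cvtColor(c['img'],cv2.COLOR_BGR2HSV); m&=(h[...,0]<25)&(h[...,1]>80)
print(m.sum(),np.median(P[m],0),np.percentile(P[m],[2,98],axis=0).round(0))
plan2(14,(60,0,240,0),(58,0,130,0))"
```

```text
cap 238 [  9.  88. 114.] [-24.  63.  76.] [ 37. 114. 123.]
132 [ 24.78613143  67.32248224 158.03215674] [[ 20.  26. 151.]
 [ 32. 108. 162.]]
t 5.55 rack xyz [ 69.5  -3.  235. ] th [ 0.1  0.1 -0. ] F [8.  0.6 1.3] q [ 1. 21. 78.  0. 81. 77.]
(60, 0, 240, 0) shift [-9. -3. -5.] turn [-0.1 -0.1  0. ]
(58, 0, 130, 0) shift [-12.  -3. 105.] turn [-0.1 -0.1  0. ]
```

>>> step_arm --increments '[[[-9,-3,5],[0,0,0],-1],[[-9,-3,30],[0,0,0],-1],[[-9,-3,60],[0,0,0],-1],[[-9,-3,85],[0,0,0],-1],[[-9,-3,103],[0,0,0],-1]]'

```text
time: 6.05
tool_pos: [0.6088, 0.0853, 0.1322]
tool_rot: [-179.7, 0.4, 14.0]
force: [-0.1, -0.4, 0.7]
finger_gap: -0.0003
grasp_force: 0.0
```

```bash
python3 -c "
from h import *
st()
c,P=cap()
cv2.imwrite('pics/t4.png',cv2.resize(c['img'][100:250,200:360],None,fx=3.5,fy=3.5))"
```

```text
t 6.05 rack xyz [ 49.4   3.5 132.2] th [ 0.3 -0.4  0. ] F [-0.1 -0.4  0.7] q [ 1. 23. 90.  0. 68. 77.]
cap 242 [  8.  89. 114.] [-38.  63.  75.] [ 39. 117. 123.]
```

View pics/t4.png

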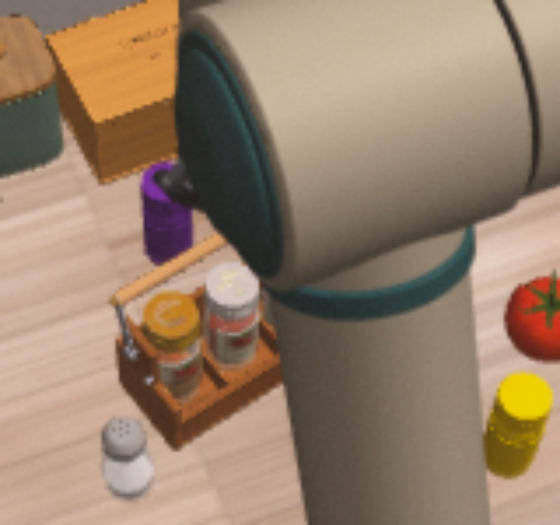

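The view shows the arm over the rack with the finger hidden behind the bar (bar visible from (115,300) to (225,245)), and the raised jar standing at (172,310). By the numbers, the finger front is about 4 mm behind the rod, so I'll push forward.

>>> step_arm --increments '[[[-6,0,0],[0,0,0],-1],[[-12,0,0],[0,0,0],-1],[[-18,0,0],[0,0,0],-1],[[-24,0,0],[0,0,0],-1],[[-30,0,0],[0,0,0],-1]]'

```text
time: 6.6
tool_pos: [0.583, 0.077, 0.1367]
tool_rot: [179.9, 0.0, 13.9]
force: [0.9, -0.1, 0.0]
finger_gap: 0.0001
grasp_force: 0.6
```

```bash
cat >> h.py <<'E'
def rod():
    c=cam('top'); P=pts(c)-O; P=np.stack([P@ex,P@ey,P[...,2]],-1)*1000
    h=cv2.cvtColor(c['img'],cv2.COLOR_BGR2HSV)
    rr=np.hypot(P[...,0]-12,P[...,2]-100)
    m=(abs(P[...,1])<124)&(rr>50)&(rr<68)&(P[...,0]<45)&(P[...,2]>70)&(h[...,0]<22)&(h[...,1]>80)
    p=P[m]; print('rod',m.sum(),np.median(p,0).round(0),p.min(0).round(0),p.max(0).round(0),'bar',(np.median(np.arctan2(12-p[:,0],p[:,2]-100))+.436).round(2))
E
python3 -c "
from h import *
st();rod()"
```

```text
t 6.6 rack xyz [ 22.3   1.6 136.7] th [-0.1 -0.   0.1] F [ 0.9 -0.1  0. ] q [ 1. 21. 93. -0. 66. 77.]
rod 163 [  3.  79. 161.] [-39.  24.  71.] [ 13. 124. 167.] bar 0.58
```

>>> step_arm --increments '[[[-7,0,1],[0,0,0],-1],[[-14,0,3],[0,0,0],-1],[[-21,0,5],[0,0,0],-1],[[-28,0,7],[0,0,0],-1],[[-34,0,8],[0,0,0],-1]]'

```text
time: 7.15
tool_pos: [0.5492, 0.0689, 0.127]
tool_rot: [179.9, 0.2, 13.8]
force: [3.0, 0.9, -1.9]
finger_gap: -0.0
grasp_force: 1.4
```

```bash
python3 -c "
from h import *
st();rod()"
```

```text
t 7.15 rack xyz [-12.4   2.  127. ] th [-0.1 -0.2  0.2] F [ 3.   0.9 -1.9] q [ 0. 19. 98. -0. 64. 76.]
rod 181 [-31.  71. 144.] [-40.  13.  71.] [-18. 122. 149.] bar 1.2
```

>>> step_arm --increments '[[[3,0,-5],[0,0,0],-1],[[3,0,-40],[0,0,0],-1],[[-10,0,-42],[0,0,0],-1],[[-25,0,-42],[0,0,0],-1],[[-25,0,-32],[0,0,0],-1]]'

```text
time: 7.7
tool_pos: [0.5246, 0.0628, 0.1608]
tool_rot: [179.9, 0.1, 13.8]
force: [0.1, 0.7, -0.6]
finger_gap: 0.0001
grasp_force: 0.0
```

```bash
python3 -c "
from h import *
rod();st();plan2(14,(-38,2,150,0),(-42,2,87,0))"
```

```text
rod 197 [-32.  68. 142.] [-41.   1.  71.] [-23. 123. 149.] bar 1.23
t 7.75 rack xyz [-38.1   2.3 158.2] th [-0.  -0.3  0.2] F [-0.6  0.1 -1.1] q [-1. 15. 98. -0. 67. 76.]
t 7.75 rack xyz [-38.1   2.3 158.2] th [-0.  -0.3  0.2] F [-0.6  0.1 -1.1] q [-1. 15. 98. -0. 67. 76.]
(-38, 2, 150, 0) shift [0. 0. 8.] turn [ 0.   0.3 -0.2]
(-42, 2, 87, 0) shift [-4.  0. 71.] turn [ 0.   0.3 -0.2]
```

>>> step_arm --increments '[[[0,0,10],[0,0,0],-1],[[-1,0,18],[0,0,0],-1],[[-3,0,26],[0,0,0],-1],[[-5,0,34],[0,0,0],-1],[[-5,0,42],[0,0,0],-1]]'

```text
time: 8.25
tool_pos: [0.5205, 0.0617, 0.1166]
tool_rot: [179.9, 0.2, 13.8]
force: [-0.9, -0.5, 0.8]
finger_gap: 0.0
grasp_force: 0.4
```

```bash
python3 -c "
from h import *
rod();plan2(14,(-43,2,95,0),(-42,2,87,0))"
```

```text
rod 193 [-46.  68. 115.] [-51.  -1.  71.] [-33. 124. 131.] bar 1.75
t 8.3 rack xyz [-42.6   2.2 115.5] th [-0.  -0.3  0.2] F [-0.  -0.1 -0.4] q [ -1.  17. 102.  -0.  61.  75.]
(-43, 2, 95, 0) shift [-0.  0. 21.] turn [ 0.   0.3 -0.2]
(-42, 2, 87, 0) shift [ 1.  0. 29.] turn [ 0.   0.3 -0.2]
```

>>> step_arm --increments '[[[0,0,8],[0,0,0],-1],[[0,0,15],[0,0,0],-1],[[0,0,21],[0,0,0],-1],[[1,0,26],[0,0,0],-1],[[1,0,28],[0,0,0],-1]]'

```text
time: 8.8
tool_pos: [0.5218, 0.062, 0.0891]
tool_rot: [179.9, 0.2, 13.8]
force: [-0.3, 0.7, 1.1]
finger_gap: 0.0002
grasp_force: 0.3
```

```bash
python3 -c "
from h import *
rod();st()"
```

```text
rod 184 [-45.  63.  88.] [-50. -15.  78.] [-36. 123. 102.] bar 2.23
t 8.85 rack xyz [-40.8   1.9  89.1] th [-0.1 -0.2  0.2] F [-0.3  1.1 -0. ] q [ -1.  19. 104.  -0.  57.  75.]
```

>>> step_arm --increments '[[[0,0,1],[0,0,0],-1],[[0,0,2],[0,0,0],-1],[[0,0,3],[0,0,0],-1],[[0,0,4],[0,0,0],-1],[[0,0,4],[0,0,0],-1]]'

```text
time: 9.35
tool_pos: [0.5221, 0.062, 0.0867]
tool_rot: [179.9, 0.1, 13.8]
force: [-1.0, 0.3, 5.6]
finger_gap: -0.0
grasp_force: 3.0
```

```bash
python3 -c "
from h import *
rod();st()"
```

```text
rod 184 [-44.  64.  86.] [-52. -15.  78.] [-36. 124. 103.] bar 2.26
t 9.4 rack xyz [-40.4   1.8  86.7] th [-0.1 -0.1  0.2] F [-0.5  0.9  6.4] q [ -1.  19. 105.  -0.  57.  75.]
```

>>> step_arm --increments '[[[0,0,1],[0,0,0],-1],[[0,0,2],[0,0,0],-1],[[0,0,2],[0,0,0],-1]]'

```text
time: 9.7
tool_pos: [0.5222, 0.062, 0.0864]
tool_rot: [179.9, 0.0, 13.9]
force: [-4.8, 0.4, 16.4]
finger_gap: -0.0001
grasp_force: 8.5
```

>>> step_arm --increments '[[[-1,0,-5],[0,0,0],-1],[[-3,0,-30],[0,0,0],-1],[[-20,0,-70],[0,0,0],-1],[[-60,0,-110],[0,0,0],-1],[[-100,0,-140],[0,0,0],-1]]'

```text
time: 10.2
tool_pos: [0.4297, 0.0392, 0.2214]
tool_rot: [179.9, 0.1, 13.9]
force: [-0.2, -0.6, 1.2]
finger_gap: 0.0
grasp_force: 0.0
```

>>> step_arm --increments '[[[-40,40,0],[0,0,0],-1],[[-60,80,0],[0,0,0],-1],[[-60,120,0],[0,0,0],-1],[[-60,160,0],[0,0,0],-1],[[-60,160,0],[0,0,0],-1]]'

```text
time: 10.7
tool_pos: [0.4111, -0.1348, 0.2205]
tool_rot: [179.7, 0.1, 13.6]
force: [0.2, 1.1, -0.1]
finger_gap: 0.0001
grasp_force: 0.0
```

```bash
python3 -c "
from h import *
rod();st();c,P=cap()
cv2.imwrite('pics/t5.png',cv2.resize(c['img'][100:250,200:360],None,fx=3.5,fy=3.5))"
```

```text
rod 349 [-43.   7.  85.] [ -49. -124.   77.] [-33. 123.  94.] bar 2.27
t 10.75 rack xyz [-196.1 -159.5  220.1] th [-0.1 -0.2  0.4] F [ 0.1 -0.4  0.3] q [-27.   4. 103.  -0.  73.  49.]
cap 325 [ -5.  88. 107.] [-48.  57.  77.] [ 36. 116. 124.]
```

View pics/t5.png

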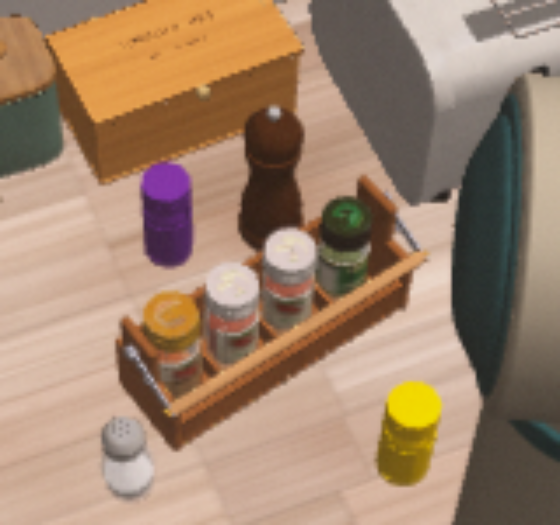

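The view shows the bar closed in front from (170,410) to (425,258), all four jars upright, and the mill and shaker in place. The rod did not yield at 16 N, so it rests on its stops.

```bash
python3 -c "
from rig import arm
print(arm.finish_job())"
```

```text
the job is handed in; nothing more can be done
None
```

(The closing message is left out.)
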